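# Hover the last mosaic tile over its gap

### The job

Pick up the loose oblong tile from the table, carry it over the top of the jar caddy, and stop with it held level about one centimetre above the oblong gap in its mosaic board, centred on the gap and lined up so that it could drop straight in. The glue in the gaps is not ready, so never touch either board, and leave the caddy and everything else where they are. Finish while still gripping the tile there: do not lower it into the gap or let go.

Things in the scene. Friction and masses are not known exactly. Their poses are not given: they have to be found in the camera images.
- tile_mid (a point): Centre (half-way up) of the loose oblong tile: plain terracotta, 80 mm long (its x axis) x 40 mm wide (its y axis) x 8 mm thick (z up), about 60 g, lying flat on the table (centre 4 mm above it) on the robot's right side (negative y). Pinch it across its 40 mm width. Two other terracotta tiles of the same thickness lie around it, 56 mm square and 56 mm round; they stay where they are.
- gap (a point): Centre of the oblong gap, at the level of the top faces of the tiles set around it. The gap is 92 mm long (x axis) x 52 mm wide (y axis) and 8 mm deep; either way round is the same. It is in the middle of the oblong board, on the robot's left side (positive y).
- oblong_board: Mosaic board with the oblong gap, 180 mm (x) x 140 mm (y), fixed to the table; plywood with terracotta tiles, top face 20 mm above the table. Origin at the centre of its underside.
- round_board: The other mosaic board, same size and height (20 mm), fixed, with a round 68 mm gap; not used. Origin at the centre of its underside. The two boards may stand in either order.
- caddy: Loose plywood caddy with four lidded paint jars, between the tiles and the boards: 340 mm long (x axis, roughly straight away from the robot), 74 mm wide (y axis), jar lids 118 mm above the table. About 2.2 kg. Origin at the centre of its underside. The tile must pass over it, not round its ends; do not bump it.
- square_tile: Loose square terracotta tile 56 x 56 x 8 mm flat on the table, leave alone. Origin at the centre of its underside.
- round_tile: Loose round terracotta tile, diameter 56 mm, 8 mm thick, flat on the table, leave alone. Origin at the centre of its underside.
- glue: Loose white glue bottle, 60 mm diameter, 130 mm tall, upright beyond the boards, leave alone. Origin at the centre of its underside.
- tin: Loose metal tin, 80 mm diameter, 60 mm tall, upright beyond the tiles, leave alone. Origin at the centre of its underside.

How it is judged:
By the outcome, as a careful person would: the job done as asked, in the order asked, and still so for the second after the job is handed in, while the arm keeps its last pose, push and grip.
It also fails if it takes over 45 s, if anything falls off the work surface, if the arm or the gripper's body presses on something with over 40 N, if the wrist force passes 120 N, or if a joint passes its speed limit or range.

### The arm

A 7-joint arm with a two-finger parallel gripper is mounted at the origin on the work surface. World frame = base frame: x ahead of the robot, y to its left, z up, the work surface at z = 0. Lengths are in m, angles in degrees, forces in N, time in s.
With the tool pointing down it reaches from about 0.4 to 0.925 m from the base axis. Payload 4.1 kg.
Tool frame: the origin (TCP) lies on the centre line of the jaws, within the pads' length; the fingertips stand 25 mm ahead of it and the grasp point (between the pads) lies 6 mm ahead of it (r.nose_length is the distance from the TCP to the fingertips, in m); y points along the fingers, x is the direction in which the jaws open and shut, and the axes are right-handed (so a half turn about y gives the same grasp; the last joint's range is limited). The gripper opens to 85 mm and grips with 20 to 120 N. Pads are 22 mm wide; open, the fingers measure 114 mm over their backs; the gripper's body (76 mm by 85 mm) begins 54 mm behind the grasp point. The pads swing forward as they close: fully open they stand 13 mm farther back than shut.
Start: joints at [66.75, 22.827, 2.584, 88.041, -1.071, 69.15, -2.905], TCP at [0.196, -0.62, 0.256] pointing down, gripper open.
Joint ranges: [-161.44, 161.44], [-28.35, 127.94], [-78.24, 83.42], [0, 140.83], [-78.03, 258.03], [13.02, 114.36], [-168.23, 168.23]. Speed limits (degrees/s): [147.25, 147.25, 180, 180, 180, 180, 180].

### API

Orientations are given as a 3x3 rotation matrix whose columns are the frame's x, y, z axes.
In Python, from station import r gives the robot as it stands.
- The arm moves only by the tool step_arm, never from a script. Its argument "deltas" is a list of rows, each an object with "twist": the turn, a rotation vector about the tool's x, y, z in rad, a list of three; "xyz": the shift along the tool's x, y, z in m, a list of three; "jaw": the finger opening in m, from 0 to 0.0854. A call has 1 to 12 rows; each row shifts and turns the commanded pose from where the row before left it, along the tool's axes as they then stand; what a row does not reach is not made up. A row lasts 1/12 s, in which the tool goes at most 41.7 mm and 7.16 degrees, less where a joint would pass 70% of its speed; a pose out of reach is approached as far as the arm can. A call is refused whole if a number of a shift passes 0.0417 or a number of a turn 0.125, either way. A call with a gripper value outside its range is refused whole. The fingers move at their own pace and stop on an object; the grip force is fixed at half the most. Time passes only in rows, so rows that do not move let the fingers close. It gives the time, the measured TCP pose, the force and the opening at its end, in the units of the state.
- r.get_obs(): the state, without advancing time (a new reading comes with each control period).
- r.camera(name): name is "scene" or "side" or "wrist"; returns a dict with "pixels" (400x640x3 uint8, red, green, blue), "vfov" (degrees; the focal length in pixels is half the picture's height over the tangent of half this angle, whatever the lens; pixels are square), "cx", "cy" (the principal point, pixels), "k1" (the pictures are not rectified: a ray, as slopes to the right and down, at radius r is drawn at 1 + k1 r^2 times it, then the intrinsics apply), "rvec" (rotation vector, rad) and "tvec" (3), from world to camera coordinates, as OpenCV has them; the wrist camera has in their place "hand_eye" (4x4, takes a point from camera to tool coordinates, whose origin is the TCP and whose axes are the tool frame's). Camera axes: x right, y down, z forward; pixel columns grow to the right and rows downward; lengths in m; the calibration is good to about 2 mm. A picture is of the moment at which its call begins: read the wrist's pose just before it. There is no depth.
- r.job_done(): hands the job in, once; it reports no verdict.
Trained networks look in a picture, given as the dict that the camera call returned (one of the last four; its "shot" number tells which), for a name from the list of things; names that differ only in an ending like _2 or _b are one class to them, and where a whole thing is asked for, a point or a joint stands for the part that bears it (a point fixed in the world has none). Each returns a list of dicts, best first, with "p" (0 to 1); they miss things now and then, are a little off and sometimes report something else, mostly with a low value. They report only what shows in the picture. A call takes as long as a camera call.
- r.boxes_of(picture, thing): "box" ([left, top, right, bottom] in pixels, round what is visible of it).
The state is a dict: "time": time; "joint_positions": joint angles; "joint_vel": joint speeds; "joint_efforts": joint torques, N m; "eef_pos": TCP position; "tool_rot": TCP orientation; "ft_force": force on the tool from outside, world axes, zero at the start; "wrist_torque": the same for the moment, N m; "grip_width": finger opening in m.
Only numpy, scipy, OpenCV 4.12 (cv2) and the standard library are available. Lean on these libraries where they do the work, as an engineer would, in place of code of your own. Each camera call takes 0.05 s, during which the arm holds its last target.

## Working session

There is one attempt and no reset: what is moved stays moved. The work goes in short steps, Python scripts to look and compute and a tool call to move; the robot and the scene stay as the last step left them, time stands still between calls to the robot, and variables do not carry over. Pictures are saved under pics/ and viewed, and the job is handed in when it is done.

Besides the shell and the picture viewer there is one more tool, called after "Emit:" by a JSON object that holds its "api" and its "payload". step_arm: Moves the arm, as the interface text tells. Its arguments: {"type":"object","properties":{"deltas":{"type":"array"}},"required":["deltas"]}

```bash
ls; mkdir -p pics; cat > h.py <<'E'
import numpy as np, cv2
from station import r
def K(p):
    f=p["pixels"].shape[0]/2/np.tan(np.radians(p["vfov"])/2)
    return np.array([[f,0,p["cx"]],[0,f,p["cy"]],[0,0,1]]),np.array([p["k1"],0,0,0,0.])
def pose(p,o=None):
    if "rvec" in p:
        return cv2.Rodrigues(np.array(p["rvec"],float))[0],np.array(p["tvec"],float).ravel()
    T=np.eye(4);T[:3,:3]=np.array(o["tool_rot"]);T[:3,3]=o["eef_pos"]
    W=T@np.array(p["hand_eye"]);C=np.linalg.inv(W);return C[:3,:3],C[:3,3]
def proj(p,X,o=None):
    R,t=pose(p,o);k,d=K(p)
    return cv2.projectPoints(np.array(X,float).reshape(-1,1,3),cv2.Rodrigues(R)[0],t,k,d)[0].reshape(-1,2)
def back(p,uv,z,o=None):
    R,t=pose(p,o);k,d=K(p)
    n=cv2.undistortPoints(np.array(uv,float).reshape(-1,1,2),k,d).reshape(-1,2)
    ray=np.c_[n,np.ones(len(n))]@R; c=-R.T@t
    return c+ray*((z-c[2])/ray[:,2])[:,None]
def save(p,n,im=None): cv2.imwrite("pics/"+n+".png",(p["pixels"] if im is None else im)[:,:,::-1])
E
python3 - <<'E'
from h import *
np.set_printoptions(precision=4,suppress=True)
o=r.get_obs();print(o)
for c in ["scene","side","wrist"]:
    o=r.get_obs();p=r.camera(c);save(p,c+"0");print(c,{k:v for k,v in p.items() if k!="pixels"})
    R,t=pose(p,o);print("campos",-R.T@t)
    for n in ["tile_mid","gap","oblong_board","round_board","caddy","square_tile","round_tile","glue","tin"]:
        print(n,[(np.round(b["box"]).tolist(),round(b["p"],2)) for b in r.boxes_of(p,n)[:2]])
print(r.nose_length,r.get_obs()["time"])
E
```

```text
pics
{'time': 0.0, 'joint_positions': array([66.7496, 22.8752,  2.581 , 88.113 , -1.0709, 69.1507, -2.905 ]), 'joint_vel': array([-0.0614, -0.0765,  0.0023,  0.0758, -0.0311, -0.0797, -0.0397]), 'joint_efforts': array([  0.0003, -47.5127,   1.3646, -25.422 ,   0.0114,   0.0094,
         0.    ]), 'eef_pos': array([ 0.1961, -0.6191,  0.2552]), 'tool_rot': array([[ 0.3021, -0.0007,  0.9533],
       [-0.9533,  0.0019,  0.3021],
       [-0.002 , -1.    , -0.0002]]), 'ft_force': array([ 0.4223,  0.0756, -0.0296]), 'wrist_torque': array([ 0.0157, -0.009 , -0.001 ]), 'grip_width': 0.08542923536532317}
scene {'vfov': 47.99848087337584, 'cx': 314.12336472947726, 'cy': 205.61515417190645, 'k1': -0.10369614615391, 'rvec': array([ 2.1994,  0.8202, -0.3397]), 'tvec': array([-0.4757, -0.2281,  1.5881]), 'shot': 1}
campos [ 1.2087 -0.6972  0.9237]
tile_mid [([249.0, 258.0, 280.0, 268.0], 0.66)]
gap [([304.0, 147.0, 374.0, 195.0], 0.63)]
oblong_board [([309.0, 150.0, 371.0, 193.0], 0.9)]
round_board [([337.0, 127.0, 401.0, 169.0], 0.94), ([268.0, 280.0, 300.0, 323.0], 0.28)]
caddy [([246.0, 156.0, 3
[... 757 characters left out ...]
)]
caddy [([222.0, 171.0, 370.0, 254.0], 0.68)]
square_tile [([337.0, 326.0, 376.0, 366.0], 0.71)]
round_tile [([282.0, 297.0, 311.0, 322.0], 0.89)]
glue [([320.0, 114.0, 340.0, 158.0], 0.91)]
tin [([414.0, 243.0, 451.0, 286.0], 0.89)]
wrist {'vfov': 67.63194364891699, 'cx': 315.7797635168402, 'cy': 199.14348725639078, 'k1': -0.052729850628505506, 'hand_eye': array([[ 1.    ,  0.0014, -0.0008, -0.    ],
       [ 0.0011, -0.3058,  0.9521, -0.1186],
       [ 0.0011, -0.9521, -0.3058,  0.0775],
       [ 0.    ,  0.    ,  0.    ,  1.    ]]), 'shot': 3}
campos [ 0.2702 -0.5962  0.3749]
tile_mid []
gap []
oblong_board []
round_board []
caddy []
square_tile []
round_tile []
glue []
tin []
0.025 1.5
```

```bash
python3 - <<'E'
import cv2
for n in ["scene0","side0"]:
    im=cv2.imread(f"pics/{n}.png"); cv2.imwrite(f"pics/{n}z.png",cv2.resize(im[100:380,140:500],None,fx=2.1,fy=2.1,interpolation=cv2.INTER_CUBIC))
E
```

```text
(no output)
```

View pics/scene0z.png

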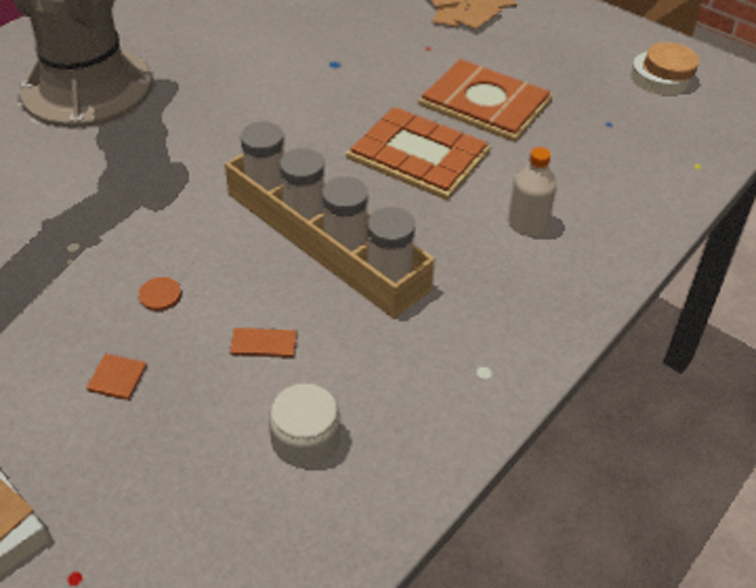

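View pics/side0z.png

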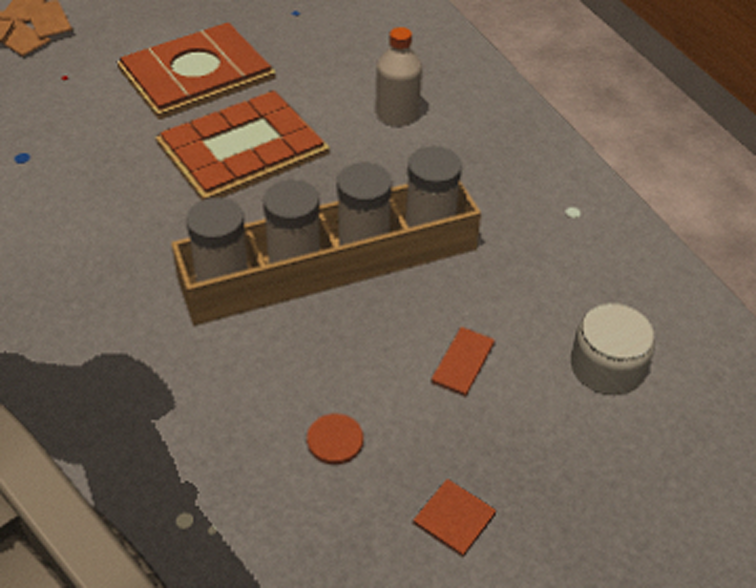

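View pics/wrist0.png

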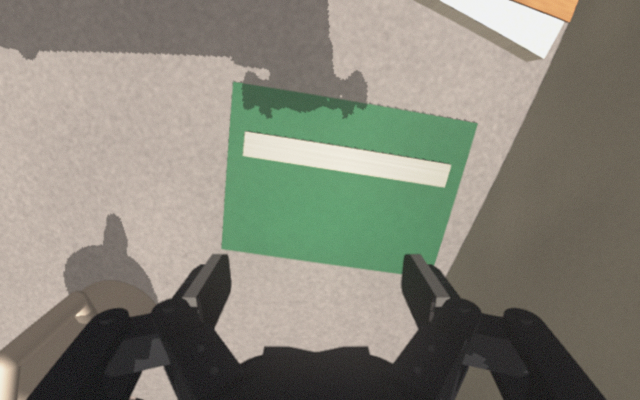

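```bash
cat >> h.py <<'E'
def mask(p,box,kind,pad=6):
    im=p["pixels"]; hsv=cv2.cvtColor(im,cv2.COLOR_RGB2HSV)
    if kind=="terra": m=((hsv[...,0]<14)|(hsv[...,0]>174))&(hsv[...,1]>140)&(hsv[...,2]>60)
    else: m=(hsv[...,1]<60)&(hsv[...,2]>165)
    l,t,rr,b=[int(round(v)) for v in box]; l=max(l-pad,0);t=max(t-pad,0)
    M=np.zeros(m.shape,np.uint8); M[t:b+pad,l:rr+pad]=m[t:b+pad,l:rr+pad]
    n,lab,st,_=cv2.connectedComponentsWithStats(M)
    return (lab==1+np.argmax(st[1:,4])).astype(np.uint8) if n>1 else M
def rect(p,M,z,o=None):
    # area moments of the mask on the plane: centre, axis, and sizes
    v,u=np.nonzero(M); P=back(p,np.c_[u,v],z,o)[:,:2]
    (c,s,a)=cv2.minAreaRect((P*1000).astype(np.float32))
    if s[0]<s[1]: s=s[::-1]; a+=90
    return np.array(c)/1000,s,((a+90)%180)-90
E
python3 - <<'E'
from h import *
np.set_printoptions(precision=4,suppress=True)
for c in ["scene","side"]:
    p=r.camera(c)
    def bx(n): return r.boxes_of(p,n)[0]["box"]
    for n,k,z in [("tile_mid","terra",.008),("square_tile","terra",.008),("round_tile","terra",.008),("gap","pale",.012),("oblong_board","terra",.02)]:
        try:
            b=bx(n); M=mask(p,b,k); print(c,n,M.sum(),rect(p,M,z))
        except Exception as e: print(c,n,e)
    for n,z in [("caddy",.118),("tin",.06),("glue",.13)]:
        b=bx(n); l,t,rr,bo=b; print(n, back(p,[[l,t],[rr,t],[l,bo],[rr,bo],[(l+rr)/2,bo]],0)[:,:2].tolist())
    # caddy lid centres by hand
    pts={"scene":[(262,135),(302,163),(345,192),(391,226)],"side":[(216,220),(291,202),(364,183),(434,165)]}[c]
    L=back(p,[(140+a/2.1,100+b/2.1) for a,b in pts],.118);print("lids",L[:,:2])
E
```

```text
scene tile_mid 366 (array([ 0.6258, -0.1977]), (79.3805160522461, 41.45146179199219), 38.285213470458984)
scene square_tile 386 (array([ 0.5298, -0.3551]), (56.795230865478516, 55.80307388305664), -61.91533088684082)
scene round_tile 240 (array([ 0.4647, -0.2295]), (56.33095932006836, 52.70893478393555), -48.51405334472656)
scene gap 218 (array([0.5321, 0.2353]), (85.84563446044922, 45.31177520751953), 8.279414176940918)
scene oblong_board 1077 (array([0.5377, 0.2272]), (170.02845764160156, 133.53370666503906), 8.014876365661621)
caddy [[0.2397019348719308, 0.09767344453584292], [0.4943961645748849, 0.3227076222419252], [0.5535678560981142, -0.19645417689553624], [0.7568264102763878, -0.018014310923247012], [0.6550019742095403, -0.10712976151683617]]
tin [[0.6682514075304973, -0.23493231912771229], [0.7379396059144475, -0.17370736351563365], [0.7544263911910062, -0.3217279620521299], [0.8189791896789723, -0.2650538752452293], [0.786669115759713, -0.2933460459690974]]
glue [[0.6338924826067943, 0.34245751765170773], [0.683652087260116, 0.38687837426266025], [0.745804022298659, 0.17731
[... 757 characters left out ...]
, [0.8217872890892376, 0.09165201654184774], [0.36650590264220034, -0.01925990237568842], [0.6755268895575536, -0.16076853254554235], [0.5207501895453968, -0.08966400178722134]]
tin [[0.7751828971263076, -0.16154733823262757], [0.8642291579417894, -0.20261572664583427], [0.7002582342641184, -0.27653773765595674], [0.7814949238341069, -0.3145382064010655], [0.7407952996664086, -0.29547374647199753]]
glue [[0.8280856439656288, 0.4100626244550518], [0.8750185478542342, 0.3892161684234827], [0.7256218872011038, 0.1994745688916908], [0.7672181888782024, 0.18074714498663125], [0.7464079740352082, 0.1901130816292681]]
lids [[ 0.4298 -0.0027]
 [ 0.5111 -0.0095]
 [ 0.5943 -0.0141]
 [ 0.6774 -0.0191]]
```

Emit:
{"api": "step_arm", "payload": {"deltas": [{"twist": [0,0,0],"xyz": [-0.0136,0,0.0268],"jaw": 0.0854},{"twist": [0,0,0],"xyz": [-0.0136,0,0.0268],"jaw": 0.0854},{"twist": [0,0,0],"xyz": [-0.0136,0,0.0268],"jaw": 0.0854},{"twist": [0,0,0],"xyz": [-0.0136,0,0.0268],"jaw": 0.0854},{"twist": [0,0,0],"xyz": [-0.0136,0,0.0268],"jaw": 0.0854},{"twist": [0,0,0],"xyz": [-0.0136,0,0.0268],"jaw": 0.0854},{"twist": [0,0,0],"xyz": [-0.0136,0,0.0268],"jaw": 0.0854},{"twist": [0,0,0],"xyz": [-0.0136,0,0.0268],"jaw": 0.0854},{"twist": [0,0,0],"xyz": [-0.0136,0,0.0268],"jaw": 0.0854},{"twist": [0,0,0],"xyz": [-0.0136,0,0.0268],"jaw": 0.0854}]}}

```text
time: 3.23
eef_pos: [0.4116, -0.408, 0.2566]
tool_rot: [[0.302, 0.0, 0.953], [-0.953, -0.001, 0.302], [0.001, -1.0, 0.0]]
ft_force: [-0.2, 0.0, -0.4]
grip_width: 0.0856
```

Emit:
{"api": "step_arm", "payload": {"deltas": [{"twist": [0,0,0],"xyz": [-0.0136,0.003,0.0268],"jaw": 0.0854},{"twist": [0,0,0],"xyz": [-0.0136,0.003,0.0268],"jaw": 0.0854},{"twist": [0,0,0],"xyz": [-0.0136,0.003,0.0268],"jaw": 0.0854},{"twist": [0,0,0],"xyz": [-0.0136,0.003,0.0268],"jaw": 0.0854},{"twist": [0,0,0],"xyz": [-0.0136,0.003,0.0268],"jaw": 0.0854},{"twist": [0,0,0],"xyz": [-0.0136,0.003,0.0268],"jaw": 0.0854},{"twist": [0,0,0],"xyz": [-0.0136,0.003,0.0268],"jaw": 0.0854},{"twist": [0,0,0],"xyz": [-0.0136,0.003,0.0268],"jaw": 0.0854},{"twist": [0,0,0],"xyz": [-0.0136,0.003,0.0268],"jaw": 0.0854},{"twist": [0,0,0],"xyz": [-0.0136,0.003,0.0268],"jaw": 0.0854}]}}

```text
time: 4.07
eef_pos: [0.6261, -0.1975, 0.2263]
tool_rot: [[0.302, 0.0, 0.953], [-0.953, -0.0, 0.302], [0.0, -1.0, 0.0]]
ft_force: [-0.4, -0.6, -0.2]
grip_width: 0.0853
```

Emit:
{"api": "step_arm", "payload": {"deltas": [{"twist": [0,-0.09,0],"xyz": [0,0.01,0],"jaw": 0.06},{"twist": [0,-0.09,0],"xyz": [0,0.01,0],"jaw": 0.06},{"twist": [0,-0.09,0],"xyz": [0,0.01,0],"jaw": 0.06},{"twist": [0,-0.09,0],"xyz": [0,0.01,0],"jaw": 0.06},{"twist": [0,0,0],"xyz": [0,0.01,0],"jaw": 0.06},{"twist": [0,0,0],"xyz": [0,0,0],"jaw": 0.06},{"twist": [0,0,0],"xyz": [0,0,0],"jaw": 0.06},{"twist": [0,0,0],"xyz": [0,0,0],"jaw": 0.06}]}}

```text
time: 4.73
eef_pos: [0.6255, -0.1986, 0.1769]
tool_rot: [[0.617, 0.001, 0.787], [-0.787, -0.0, 0.617], [0.001, -1.0, 0.001]]
ft_force: [-0.3, -0.4, 0.6]
grip_width: 0.06
```

```bash
python3 - <<'E'
from h import *
np.set_printoptions(precision=4,suppress=True)
o=r.get_obs();p=r.camera("wrist");save(p,"w1");print(o["eef_pos"],o["joint_positions"],o["grip_width"],np.array(o["tool_rot"]))
bs=r.boxes_of(p,"tile_mid");print(bs)
if bs:
    M=mask(p,bs[0]["box"],"terra");print(M.sum(),rect(p,M,.008,o))
print(r.nose_length)
E
```

```text
[ 0.6255 -0.1986  0.1769] [ 25.2537  27.6814 -15.6752  91.7194   8.2105  61.6725 -44.487 ] 0.06002595823464576 [[ 0.6174  0.0009  0.7867]
 [-0.7867 -0.0004  0.6174]
 [ 0.0009 -1.      0.0005]]
[{'box': [290.9, 144.8, 336.3, 221.5], 'p': 0.63}]
2905 (array([ 0.6238, -0.196 ]), (77.25180053710938, 38.10335159301758), 38.197418212890625)
0.025
```

View pics/w1.png

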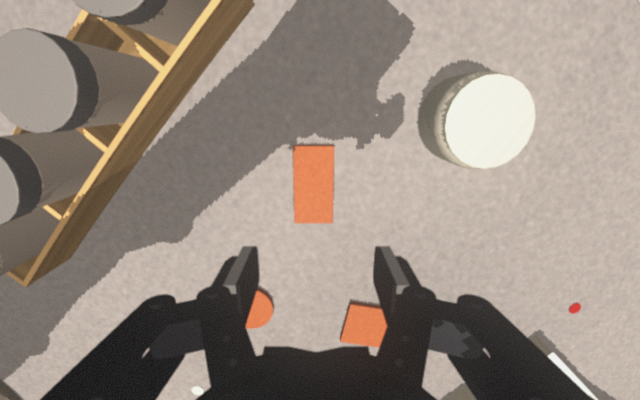

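Emit:
{"api": "step_arm", "payload": {"deltas": [{"twist": [0,0,0],"xyz": [-0.002,0.02,0],"jaw": 0.06},{"twist": [0,0,0],"xyz": [0,0.02,0],"jaw": 0.06},{"twist": [0,0,0],"xyz": [0,0.02,0],"jaw": 0.06},{"twist": [0,0,0],"xyz": [0,0.02,0],"jaw": 0.06},{"twist": [0,0,0],"xyz": [0,0.02,0],"jaw": 0.06},{"twist": [0,0,0],"xyz": [0,0.01,0],"jaw": 0.06},{"twist": [0,0,0],"xyz": [0,0,0],"jaw": 0.06},{"twist": [0,0,0],"xyz": [0,0,0],"jaw": 0.06},{"twist": [0,0,0],"xyz": [0,0,0],"jaw": 0.06}]}}

```text
time: 5.58
eef_pos: [0.6251, -0.1972, 0.0679]
tool_rot: [[0.618, 0.003, 0.786], [-0.786, -0.001, 0.618], [0.002, -1.0, 0.002]]
ft_force: [0.7, 0.7, 0.4]
grip_width: 0.0601
```

```bash
python3 - <<'E'
from h import *
np.set_printoptions(precision=4,suppress=True)
o=r.get_obs();p=r.camera("wrist");save(p,"w2");R=np.array(o["tool_rot"]);print(o["eef_pos"],o["grip_width"],R[:,0])
bs=r.boxes_of(p,"tile_mid");print(bs)
M=mask(p,bs[0]["box"] if bs else [0,0,639,399],"terra");c,s,a=rect(p,M,.008,o);print(M.sum(),c,s,a)
print("tool delta",R.T@(np.r_[c,0]-np.array(o["eef_pos"])))
E
```

```text
[ 0.6251 -0.1972  0.0679] 0.060081873121940646 [ 0.6183 -0.7859  0.0023]
[{'box': [282.4, 170.7, 346.4, 285.6], 'p': 0.67}]
6696 [ 0.6238 -0.1962] (78.88858795166016, 38.80800247192383) 38.159271240234375
tool delta [-0.0017  0.0679 -0.0005]
```

View pics/w2.png

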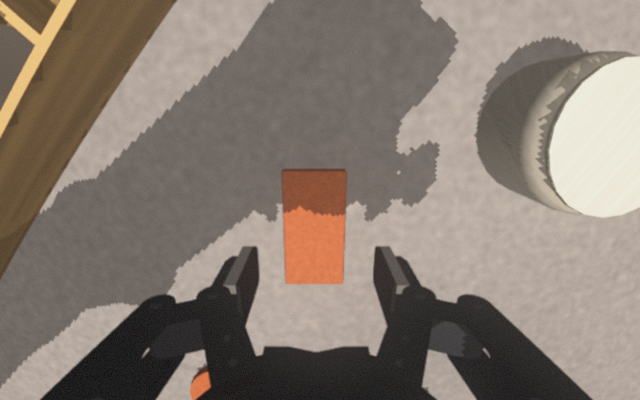

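```bash
python3 - <<'E'
from h import *
np.set_printoptions(precision=1,suppress=True)
o=r.get_obs();p=r.camera("wrist");T=np.array(o["tool_rot"])
for d in (.005,.01,.015,.02,.025):
    print(d,proj(p,[np.array(o["eef_pos"])+T@[s*.03,d,z] for s in(-1,1) for z in (.011,-.011)],o).tolist())
z=cv2.resize(p["pixels"][230:330,200:440],None,fx=3.3,fy=3.3,interpolation=cv2.INTER_CUBIC);save(p,"w2z",z)
E
```

```text
0.005 [[251.93639622389634, 254.26921896852957], [255.06036425837868, 294.41430729637784], [381.20315390248703, 254.4592549774743], [377.9012153655129, 294.60218452944235]]
0.01 [[254.0476841409821, 249.27453734746894], [256.95730007280804, 288.4261140482391], [379.0632423522715, 249.45760460902486], [375.98297355746445, 288.6074114870159]]
0.015 [[256.02648294101607, 244.59641926611744], [258.74256901517975, 282.7948381205348], [377.05758776648906, 244.77296810667707], [374.1776142234797, 282.9699495415186]]
0.02 [[257.88470442240975, 240.20610270809783], [260.4255120335457, 277.49020305593046], [375.1741236037924, 240.37654494550677], [372.4756997512396, 277.65949257451643]]
0.025 [[259.6328958676935, 236.07815861787697], [262.0144853947788, 272.4851779183684], [373.40216484920245, 236.24287132330994], [370.8687865949214, 272.64898222563056]]
```

View pics/w2z.png

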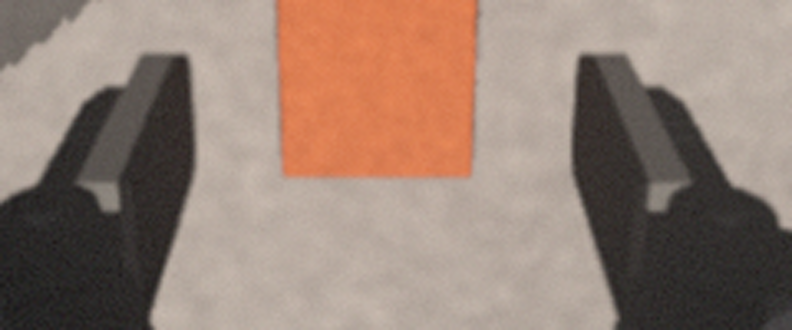

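Emit:
{"api": "step_arm", "payload": {"deltas": [{"twist": [0,0,0],"xyz": [-0.0015,0,0],"jaw": 0.05},{"twist": [0,0,0],"xyz": [0,0.01,0],"jaw": 0.05},{"twist": [0,0,0],"xyz": [0,0.01,0],"jaw": 0.05},{"twist": [0,0,0],"xyz": [0,0.01,0],"jaw": 0.05},{"twist": [0,0,0],"xyz": [0,0.005,0],"jaw": 0.05},{"twist": [0,0,0],"xyz": [0,0.005,0],"jaw": 0.05},{"twist": [0,0,0],"xyz": [0,0.002,0],"jaw": 0.05},{"twist": [0,0,0],"xyz": [0,0,0],"jaw": 0.05},{"twist": [0,0,0],"xyz": [0,0,0],"jaw": 0.05}]}}

```text
time: 6.48
eef_pos: [0.6232, -0.1958, 0.0243]
tool_rot: [[0.618, 0.0, 0.786], [-0.786, -0.0, 0.618], [0.0, -1.0, 0.0]]
ft_force: [-0.1, 0.2, 0.3]
grip_width: 0.05
```

```bash
python3 - <<'E'
from h import *
np.set_printoptions(precision=4,suppress=True)
o=r.get_obs();p=r.camera("wrist");T=np.array(o["tool_rot"]);print(o["eef_pos"],o["grip_width"],T[2])
for d in (.015,.02,.025):
    print(d,proj(p,[np.array(o["eef_pos"])+T@[s*.025,d,z] for s in(-1,1) for z in (.011,-.011)],o).round(1).tolist())
M=mask(p,[0,0,639,399],"terra");c,s,a=rect(p,M,.008,o);print(M.sum(),c,s,a,T.T@(np.r_[c,0]-np.array(o["eef_pos"])))
z=cv2.resize(p["pixels"][180:340,190:450],None,fx=3,fy=3,interpolation=cv2.INTER_CUBIC);save(p,"w3z",z)
p=r.camera("side");save(p,"s3z",cv2.resize(p["pixels"][210:330,270:450],None,fx=4,fy=4,interpolation=cv2.INTER_CUBIC))
E
```

```text
[ 0.6232 -0.1958  0.0243] 0.05004594271353946 [ 0.0002 -1.      0.0001]
0.015 [[266.1, 244.6], [268.3, 282.9], [367.0, 244.8], [364.6, 283.0]]
0.02 [[267.6, 240.2], [269.7, 277.5], [365.4, 240.4], [363.2, 277.7]]
0.025 [[269.1, 236.1], [271.1, 272.5], [364.0, 236.2], [361.8, 272.7]]
10471 [ 0.6239 -0.1963] (80.01223754882812, 38.91496276855469) 38.25078201293945 [0.0008 0.0243 0.0003]
```

View pics/w3z.png

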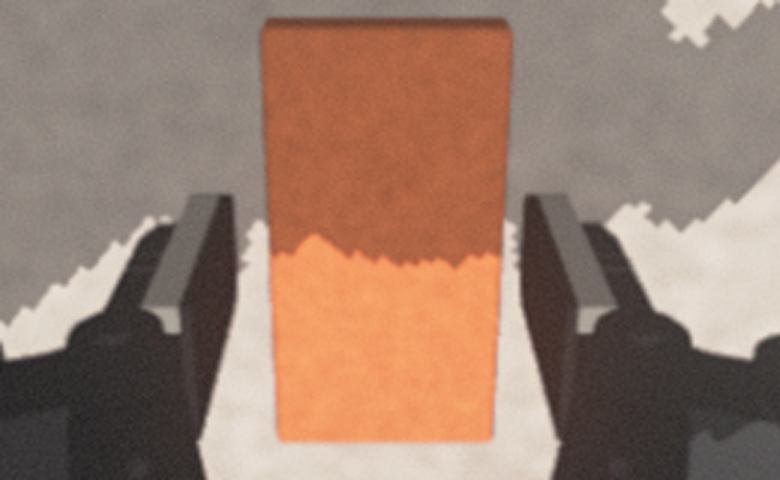

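View pics/s3z.png

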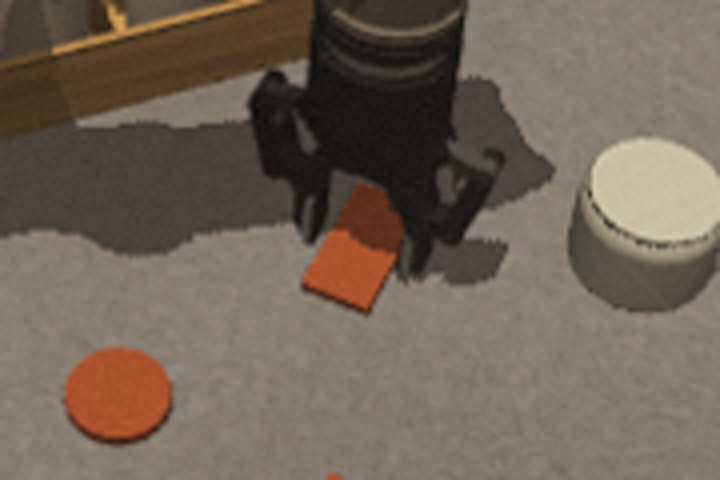

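Emit:
{"api": "step_arm", "payload": {"deltas": [{"twist": [0,0,0],"xyz": [0.0005,0.0015,0],"jaw": 0.048},{"twist": [0,0,0],"xyz": [0,0.0015,0],"jaw": 0.046},{"twist": [0,0,0],"xyz": [0,0,0],"jaw": 0.043},{"twist": [0,0,0],"xyz": [0,0,0],"jaw": 0.043}]}}

```text
time: 6.92
eef_pos: [0.6241, -0.1962, 0.0232]
tool_rot: [[0.618, 0.001, 0.786], [-0.786, -0.001, 0.618], [0.001, -1.0, 0.001]]
ft_force: [-1.4, -0.7, 8.1]
grip_width: 0.043
```

```bash
python3 - <<'E'
from h import *
np.set_printoptions(precision=4,suppress=True)
o=r.get_obs();p=r.camera("wrist");T=np.array(o["tool_rot"]);print(o["eef_pos"],o["grip_width"],o["ft_force"])
for d in (.015,.018,.02,.025):
    print(d,proj(p,[np.array(o["eef_pos"])+T@[s*.0215,d,z] for s in(-1,1) for z in (.011,-.011)],o).round(1).tolist())
z=cv2.resize(p["pixels"][180:340,190:450],None,fx=3,fy=3,interpolation=cv2.INTER_CUBIC);save(p,"w4z",z)
E
```

```text
[ 0.6241 -0.1962  0.0232] 0.043035885841421595 [-1.3561 -0.6688  8.1016]
0.015 [[273.1, 244.7], [275.1, 282.9], [360.0, 244.8], [357.9, 283.0]]
0.018 [[273.9, 242.0], [275.8, 279.7], [359.1, 242.1], [357.1, 279.8]]
0.02 [[274.5, 240.3], [276.3, 277.6], [358.6, 240.4], [356.6, 277.7]]
0.025 [[275.7, 236.1], [277.4, 272.6], [357.3, 236.3], [355.5, 272.7]]
```

View pics/w4z.png

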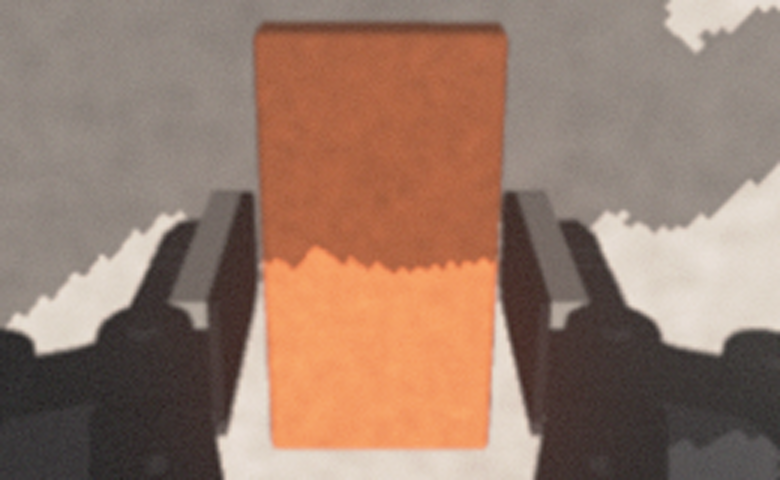

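Emit:
{"api": "step_arm", "payload": {"deltas": [{"twist": [0,0,0],"xyz": [0,-0.004,0],"jaw": 0.043},{"twist": [0,0,0],"xyz": [0,0,0],"jaw": 0.043},{"twist": [0,0,0],"xyz": [0,0,0],"jaw": 0.03},{"twist": [0,0,0],"xyz": [0,0,0],"jaw": 0.02},{"twist": [0,0,0],"xyz": [0,0,0],"jaw": 0.02},{"twist": [0,0,0],"xyz": [0,0,0],"jaw": 0.02},{"twist": [0,0,0],"xyz": [0,0,0],"jaw": 0.02}]}}

```text
time: 7.55
eef_pos: [0.624, -0.1963, 0.0264]
tool_rot: [[0.618, 0.001, 0.786], [-0.786, -0.001, 0.618], [0.001, -1.0, 0.001]]
ft_force: [-1.1, 0.7, 7.0]
grip_width: 0.0378
```

Emit:
{"api": "step_arm", "payload": {"deltas": [{"twist": [0,0,0],"xyz": [0,-0.004,0],"jaw": 0.02},{"twist": [0,0,0],"xyz": [0,-0.008,0],"jaw": 0.02},{"twist": [0,0,0],"xyz": [0,-0.008,0],"jaw": 0.02},{"twist": [0,0,0],"xyz": [0,-0.01,0],"jaw": 0.02},{"twist": [0,0,0],"xyz": [0,0,0],"jaw": 0.02},{"twist": [0,0,0],"xyz": [0,0,0],"jaw": 0.02}]}}

```text
time: 8.05
eef_pos: [0.624, -0.1963, 0.0565]
tool_rot: [[0.618, 0.002, 0.786], [-0.786, -0.001, 0.618], [0.002, -1.0, 0.001]]
ft_force: [0.3, 0.4, -0.9]
grip_width: 0.0378
```

```bash
python3 - <<'E'
from h import *
np.set_printoptions(precision=4,suppress=True)
o=r.get_obs();p=r.camera("wrist");print(o["eef_pos"],o["grip_width"],o["ft_force"])
save(p,"w5")
p=r.camera("side");save(p,"s5z",cv2.resize(p["pixels"][210:330,270:450],None,fx=4,fy=4,interpolation=cv2.INTER_CUBIC))
E
```

```text
[ 0.624  -0.1963  0.0565] 0.03779775647177731 [ 0.2848  0.3915 -0.9446]
```

View pics/w5.png

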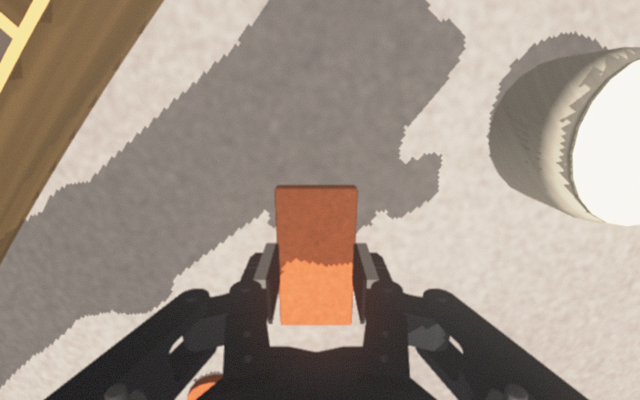

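View pics/s5z.png

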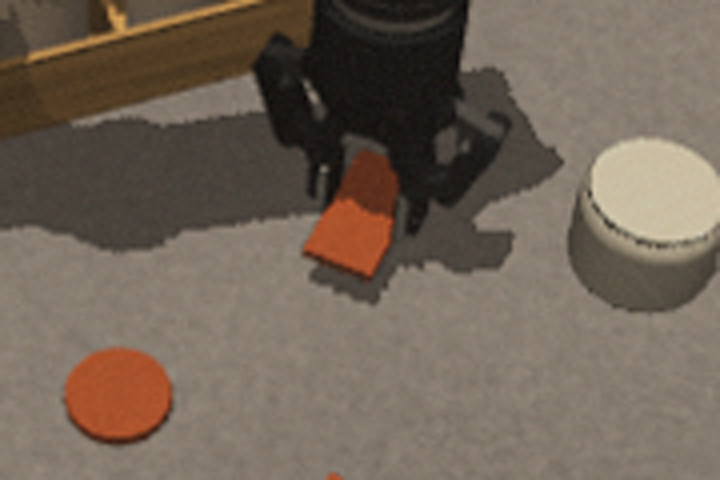

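Emit:
{"api": "step_arm", "payload": {"deltas": [{"twist": [0,0,0],"xyz": [0,-0.01,0],"jaw": 0.02},{"twist": [0,0,0],"xyz": [0,-0.015,0],"jaw": 0.02},{"twist": [0,0,0],"xyz": [0,-0.02,0],"jaw": 0.02},{"twist": [0,0,0],"xyz": [0,-0.02,0],"jaw": 0.02},{"twist": [0,0,0],"xyz": [0,-0.02,0],"jaw": 0.02},{"twist": [0,0,0],"xyz": [0,-0.02,0],"jaw": 0.02},{"twist": [0,0,0],"xyz": [0,-0.02,0],"jaw": 0.02},{"twist": [0,0,0],"xyz": [0,-0.015,0],"jaw": 0.02},{"twist": [0,0,0],"xyz": [0,-0.01,0],"jaw": 0.02},{"twist": [0,0,0],"xyz": [0,0,0],"jaw": 0.02}]}}

```text
time: 8.98
eef_pos: [0.6246, -0.1963, 0.2082]
tool_rot: [[0.618, 0.004, 0.786], [-0.786, -0.001, 0.619], [0.004, -1.0, 0.003]]
ft_force: [0.1, -0.3, -0.7]
grip_width: 0.0375
```

```bash
cat >> h.py <<'E'
from scipy.optimize import least_squares
def corners(M):
    c=max(cv2.findContours(M,cv2.RETR_EXTERNAL,cv2.CHAIN_APPROX_NONE)[0],key=cv2.contourArea)
    return c.reshape(-1,2).astype(float)
E
python3 - <<'E'
from h import *
np.set_printoptions(precision=4,suppress=True)
o=r.get_obs();p=r.camera("wrist");T=np.array(o["tool_rot"]);e=np.array(o["eef_pos"]);print(e,o["grip_width"],o["ft_force"])
im=p["pixels"].copy()
for d,c in ((.0184,(0,255,0)),(.0264,(0,0,255))):
    q=proj(p,[e+T@[sx*.02,d,sz*.04] for sx,sz in((-1,1),(1,1),(1,-1),(-1,-1))],o);print(d,q.tolist())
    cv2.polylines(im,[np.round(q*16).astype(np.int32)],True,c,1,cv2.LINE_AA,4)
save(p,"w6z",cv2.resize(im[170:340,220:420],None,fx=3.5,fy=3.5,interpolation=cv2.INTER_CUBIC))
E
```

```text
[ 0.6246 -0.1963  0.2082] 0.037521686017349856 [ 0.121  -0.2747 -0.7031]
0.0184 [[274.60736451418074, 186.3166003476174], [358.6814086781068, 186.43188991382544], [351.8930824778614, 323.76537905258203], [280.8157762309072, 323.6529244537268]]
0.0264 [[276.72194554915285, 182.09561886983394], [356.5146703350945, 182.20448992292341], [350.3776143716841, 314.32448112656635], [282.3131838287893, 314.21751299482764]]
```

View pics/w6z.png

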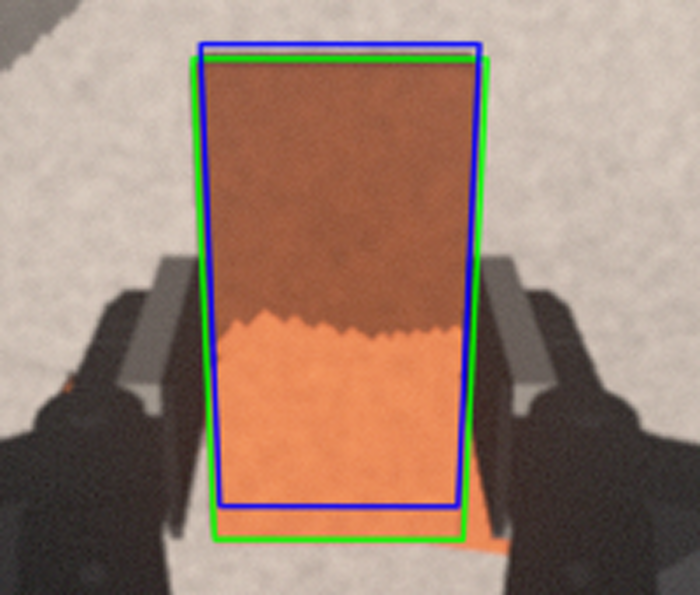

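Emit:
{"api": "step_arm", "payload": {"deltas": [{"twist": [0,0,0],"xyz": [-0.012,0,0.006],"jaw": 0.02},{"twist": [0,0,0],"xyz": [-0.0235,0,0.0117],"jaw": 0.02},{"twist": [0,0,0],"xyz": [-0.0235,0,0.0117],"jaw": 0.02},{"twist": [0,0,0],"xyz": [-0.0235,0,0.0117],"jaw": 0.02},{"twist": [0,0,0],"xyz": [-0.0235,0,0.0117],"jaw": 0.02},{"twist": [0,0,0],"xyz": [-0.0235,0,0.0117],"jaw": 0.02},{"twist": [0,0,0],"xyz": [-0.0235,0,0.0117],"jaw": 0.02},{"twist": [0,0,0],"xyz": [-0.0235,0,0.0117],"jaw": 0.02},{"twist": [0,0,0],"xyz": [-0.0235,0,0.0117],"jaw": 0.02}]}}

```text
time: 9.78
eef_pos: [0.5758, 0.0249, 0.2036]
tool_rot: [[0.619, -0.003, 0.785], [-0.785, 0.0, 0.619], [-0.002, -1.0, -0.003]]
ft_force: [0.2, 0.4, -0.5]
grip_width: 0.0375
```

Emit:
{"api": "step_arm", "payload": {"deltas": [{"twist": [0,0,0],"xyz": [-0.0235,0,0.0117],"jaw": 0.02},{"twist": [0,0,0],"xyz": [-0.0235,0,0.0117],"jaw": 0.02},{"twist": [0,0,0],"xyz": [-0.0235,0,0.0117],"jaw": 0.02},{"twist": [0,0,0],"xyz": [-0.0235,0,0.0117],"jaw": 0.02},{"twist": [0,0,0],"xyz": [-0.0235,0,0.0117],"jaw": 0.02},{"twist": [0,0,0],"xyz": [-0.0235,0,0.0117],"jaw": 0.02},{"twist": [0,0,0],"xyz": [-0.0235,0,0.0117],"jaw": 0.02},{"twist": [0,0,0],"xyz": [-0.0235,0,0.0117],"jaw": 0.02},{"twist": [0,0,0],"xyz": [0,0,0],"jaw": 0.02},{"twist": [0,0,0],"xyz": [0,0,0],"jaw": 0.02}]}}

```text
time: 10.62
eef_pos: [0.5326, 0.2309, 0.2039]
tool_rot: [[0.623, -0.003, 0.782], [-0.782, -0.0, 0.623], [-0.002, -1.0, -0.003]]
ft_force: [0.6, -0.6, -0.8]
grip_width: 0.0375
```

Emit:
{"api": "step_arm", "payload": {"deltas": [{"twist": [0,0.075,0],"xyz": [0,0,0],"jaw": 0.02},{"twist": [0,0.075,0],"xyz": [0,0,0],"jaw": 0.02},{"twist": [0,0.075,0],"xyz": [0,0,0],"jaw": 0.02},{"twist": [0,0.075,0],"xyz": [0,0,0],"jaw": 0.02},{"twist": [0,0.075,0],"xyz": [0,0,0],"jaw": 0.02},{"twist": [0,0.075,0],"xyz": [0,0,0],"jaw": 0.02},{"twist": [0,0.075,0],"xyz": [0,0,0],"jaw": 0.02},{"twist": [0,0,0],"xyz": [0,0,0],"jaw": 0.02},{"twist": [0,0,0],"xyz": [0,0,0],"jaw": 0.02}]}}

```text
time: 11.37
eef_pos: [0.5347, 0.2271, 0.2044]
tool_rot: [[0.142, -0.001, 0.99], [-0.99, -0.001, 0.142], [0.001, -1.0, -0.002]]
ft_force: [0.9, -0.1, -0.7]
grip_width: 0.038
```

```bash
python3 - <<'E'
from h import *
np.set_printoptions(precision=4,suppress=True)
o=r.get_obs();p=r.camera("wrist");T=np.array(o["tool_rot"]);print(o["eef_pos"],o["joint_positions"],o["grip_width"],o["ft_force"],T)
save(p,"w7")
for n in ("gap","oblong_board"): print(n,r.boxes_of(p,n))
p=r.camera("scene");save(p,"sc7",cv2.resize(p["pixels"][60:300,200:500],None,fx=2.4,fy=2.4))
E
```

```text
[0.5347 0.2271 0.2044] [ -10.6925   19.3583  -20.6266  100.699     7.6708   61.4279 -115.7769] 0.037952576622904965 [ 0.9254 -0.0802 -0.6825] [[ 0.142  -0.0014  0.9899]
 [-0.9899 -0.0014  0.142 ]
 [ 0.0012 -1.     -0.0016]]
gap [{'box': [241.3, 89.8, 381.0, 252.1], 'p': 0.8}]
oblong_board [{'box': [242.3, 89.3, 381.2, 253.0], 'p': 0.83}]
```

View pics/w7.png

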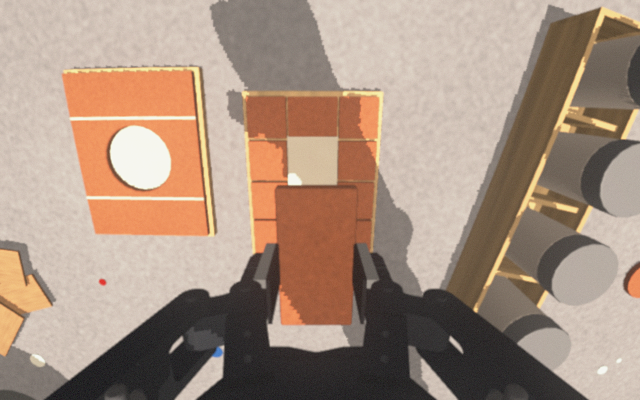

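View pics/sc7.png

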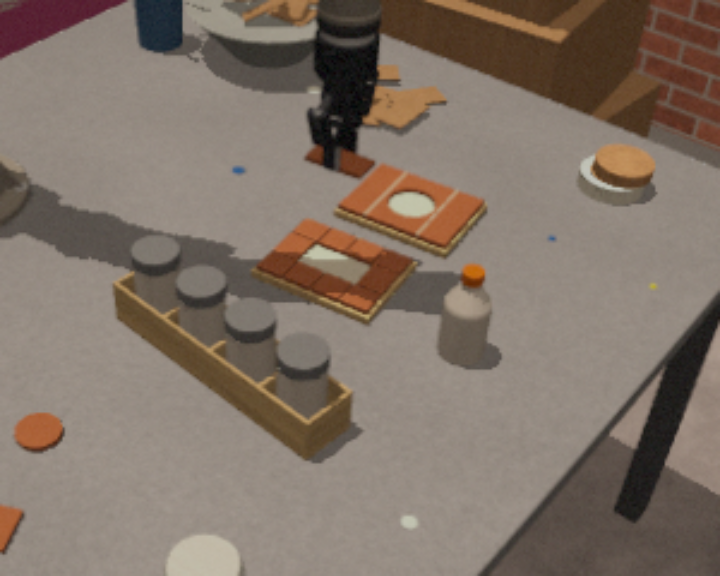

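```bash
cat >> h.py <<'E'
def box4(x,y,yaw,L,W,z):
    a=np.radians(yaw);c,s=np.cos(a),np.sin(a)
    return np.array([[x+c*u*L/2-s*v*W/2,y+s*u*L/2+c*v*W/2,z] for u,v in((1,1),(1,-1),(-1,-1),(-1,1))])
def over(p,o,hyp,crop,n,k):
    l,t,rr,b=crop; im=cv2.resize(p["pixels"][t:b,l:rr],None,fx=k,fy=k,interpolation=cv2.INTER_CUBIC)
    for (L,W,z,c) in ((.18,.14,.02,(0,255,0)),(.092,.052,.02,(0,0,255)),(.18,.14,0,(255,255,0))):
        q=(proj(p,box4(*hyp,L,W,z),o)+.5-[l,t])*k-.5
        cv2.polylines(im,[np.round(q*16).astype(np.int32)],True,c,1,cv2.LINE_AA,4)
    save(p,n,im)
E
python3 - <<'E'
from h import *
o=r.get_obs();p=r.camera("wrist");over(p,o,(.536,.228,8.05),(220,70,400,270),"w8",3)
E
```

```text
(no output)
```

View pics/w8.png

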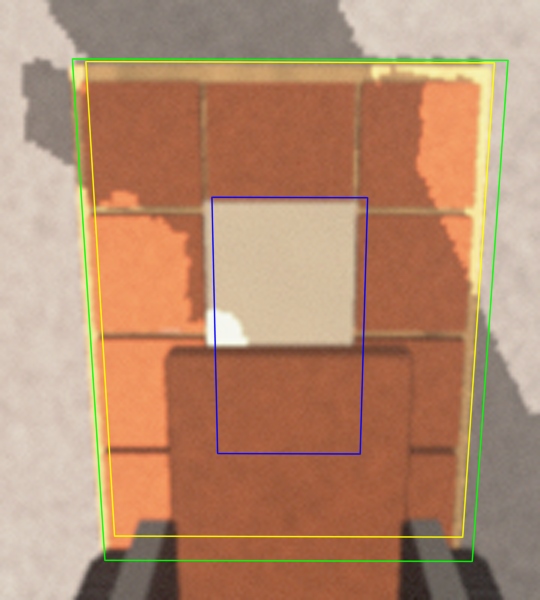

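Emit:
{"api": "step_arm", "payload": {"deltas": [{"twist": [0,0,0],"xyz": [0,0.01,-0.014],"jaw": 0.02},{"twist": [0,0,0],"xyz": [0,0.01,-0.014],"jaw": 0.02},{"twist": [0,0,0],"xyz": [0,0.01,-0.014],"jaw": 0.02},{"twist": [0,0,0],"xyz": [0,0.01,-0.014],"jaw": 0.02},{"twist": [0,0,0],"xyz": [0,0.01,-0.014],"jaw": 0.02},{"twist": [0,0,0],"xyz": [0,0,0],"jaw": 0.02},{"twist": [0,0,0],"xyz": [0,0,0],"jaw": 0.02},{"twist": [0,0,0],"xyz": [0,0,0],"jaw": 0.02}]}}

```text
time: 12.28
eef_pos: [0.4672, 0.2188, 0.1561]
tool_rot: [[0.141, 0.002, 0.99], [-0.99, 0.001, 0.141], [-0.001, -1.0, 0.002]]
ft_force: [0.3, 0.6, -0.9]
grip_width: 0.0379
```

```bash
python3 - <<'E'
from h import *
o=r.get_obs();p=r.camera("wrist");print(o["eef_pos"]);save(p,"w9f")
over(p,o,(.535,.2305,8.05),(210,0,410,200),"w9",3)
import pickle;pickle.dump((o,p),open("w9.pkl","wb"))
E
```

```text
[0.46720453 0.21878818 0.15608848]
```

View pics/w9.png

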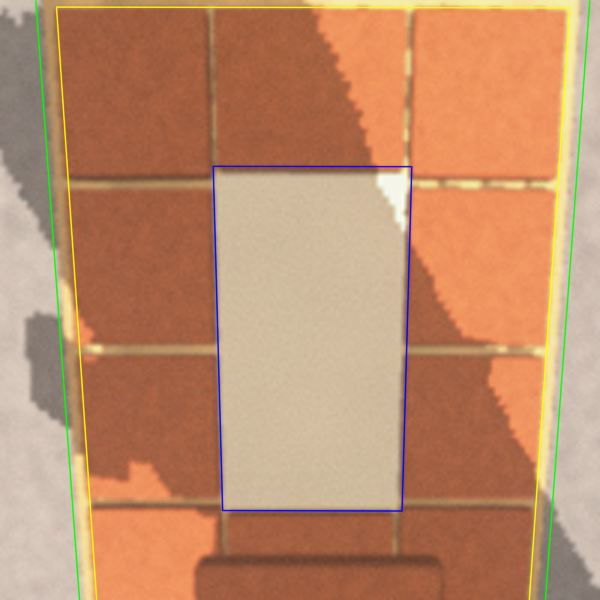

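View pics/w9f.png

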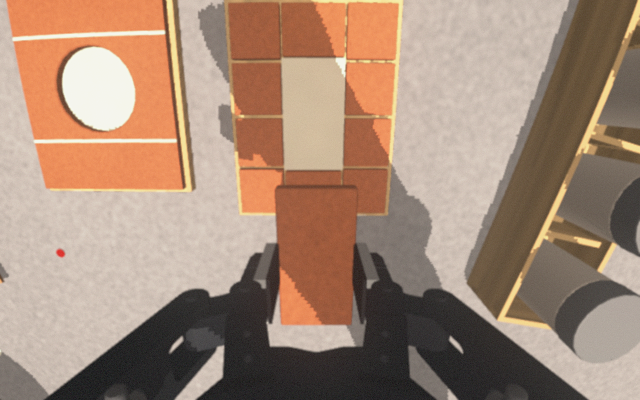

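Emit:
{"api": "step_arm", "payload": {"deltas": [{"twist": [0,0,0],"xyz": [-0.002,0,0.0138],"jaw": 0.02},{"twist": [0,0,0],"xyz": [0,0,0.0138],"jaw": 0.02},{"twist": [0,0,0],"xyz": [0,0,0.0138],"jaw": 0.02},{"twist": [0,0,0],"xyz": [0,0,0.0138],"jaw": 0.02},{"twist": [0,0,0],"xyz": [0,0,0.0136],"jaw": 0.02},{"twist": [0,0,0],"xyz": [0,0.015,0],"jaw": 0.02},{"twist": [0,0,0],"xyz": [0,0.02,0],"jaw": 0.02},{"twist": [0,0,0],"xyz": [0,0.02,0],"jaw": 0.02},{"twist": [0,0,0],"xyz": [0,0.015,0],"jaw": 0.02},{"twist": [0,0,0],"xyz": [0,0,0],"jaw": 0.02},{"twist": [0,0,0],"xyz": [0,0,0],"jaw": 0.02},{"twist": [0,0,0],"xyz": [0,0,0],"jaw": 0.02}]}}

```text
time: 13.33
eef_pos: [0.535, 0.2306, 0.0865]
tool_rot: [[0.141, 0.002, 0.99], [-0.99, 0.001, 0.141], [-0.001, -1.0, 0.002]]
ft_force: [0.4, -1.3, 0.2]
grip_width: 0.0378
```

```bash
python3 - <<'E'
from h import *
np.set_printoptions(precision=4,suppress=True)
o=r.get_obs();p=r.camera("wrist");print(o["eef_pos"],np.array(o["tool_rot"]),o["grip_width"],o["ft_force"])
over(p,o,(.535,.2305,8.05),(200,60,430,330),"w10",2.2)
T=np.array(o["tool_rot"]);e=np.array(o["eef_pos"])
print("tool delta to target",T.T@(np.array([.535,.2305,.0564])-e))
E
```

```text
[0.535  0.2306 0.0865] [[ 0.1411  0.0023  0.99  ]
 [-0.99    0.0011  0.1411]
 [-0.0007 -1.      0.0024]] 0.03780295531884389 [ 0.4467 -1.272   0.163 ]
tool delta to target [ 0.0001  0.0301 -0.0001]
```

View pics/w10.png

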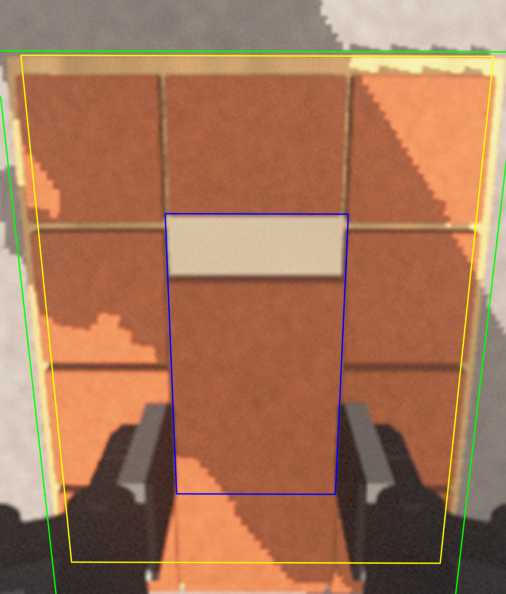

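Emit:
{"api": "step_arm", "payload": {"deltas": [{"twist": [0,0,0],"xyz": [0,0.008,0],"jaw": 0.02},{"twist": [0,0,0],"xyz": [0,0.008,0],"jaw": 0.02},{"twist": [0,0,0],"xyz": [0,0.007,0],"jaw": 0.02},{"twist": [0,0,0],"xyz": [0,0.004,0],"jaw": 0.02},{"twist": [0,0,0],"xyz": [0,0.002,0],"jaw": 0.02},{"twist": [0,0,0],"xyz": [0,0,0],"jaw": 0.02},{"twist": [0,0,0],"xyz": [0,0,0],"jaw": 0.02},{"twist": [0,0,0],"xyz": [0,0,0],"jaw": 0.02},{"twist": [0,0,0],"xyz": [0,0,0],"jaw": 0.02}]}}

```text
time: 14.13
eef_pos: [0.5339, 0.2302, 0.0566]
tool_rot: [[0.141, 0.001, 0.99], [-0.99, 0.0, 0.141], [-0.0, -1.0, 0.001]]
ft_force: [0.1, -0.0, -1.6]
grip_width: 0.0378
```

```bash
python3 - <<'E'
from h import *
np.set_printoptions(precision=4,suppress=True)
o=r.get_obs();p=r.camera("wrist");T=np.array(o["tool_rot"]);e=np.array(o["eef_pos"])
print(e,T[2],o["grip_width"],o["ft_force"],o["joint_vel"])
print("tool delta to target",T.T@(np.array([.535,.2305,.0564])-e))
k=2.4;l,t,rr,b=200,60,430,330
im=p["pixels"].copy();over(p,o,(.535,.2305,8.05),(l,t,rr,b),"w11",2.2)
for c in ("side","scene"):
    q=r.camera(c);g=proj(q,[e])[0];x,y=int(g[0]),int(g[1]);im=cv2.resize(q["pixels"][y-60:y+60,x-70:x+70],None,fx=5,fy=5,interpolation=cv2.INTER_CUBIC)
    for z,col in ((.038,(0,255,0)),(.030,(255,255,0))):
        u=(proj(q,box4(.535,.2305,8.05,.08,.04,z))+.5-[x-70,y-60])*5-.5
        cv2.polylines(im,[np.round(u*16).astype(np.int32)],True,col,1,cv2.LINE_AA,4)
    u=(proj(q,box4(.535,.2305,8.05,.092,.052,.02))+.5-[x-70,y-60])*5-.5
    cv2.polylines(im,[np.round(u*16).astype(np.int32)],True,(0,0,255),1,cv2.LINE_AA,4)
    save(q,c+"11",im)
E
```

```text
[0.5339 0.2302 0.0566] [-0.0001 -1.      0.0006] 0.037754027573553346 [ 0.0767 -0.0238 -1.5807] [ 0.049  -0.0644  0.0701  0.0707 -0.0377  0.1373  0.0481]
tool delta to target [-0.0001  0.0002  0.0011]
```

View pics/w11.png

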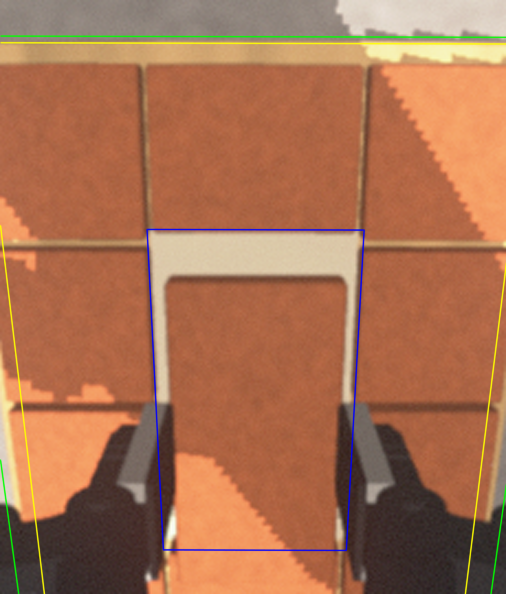

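View pics/side11.png

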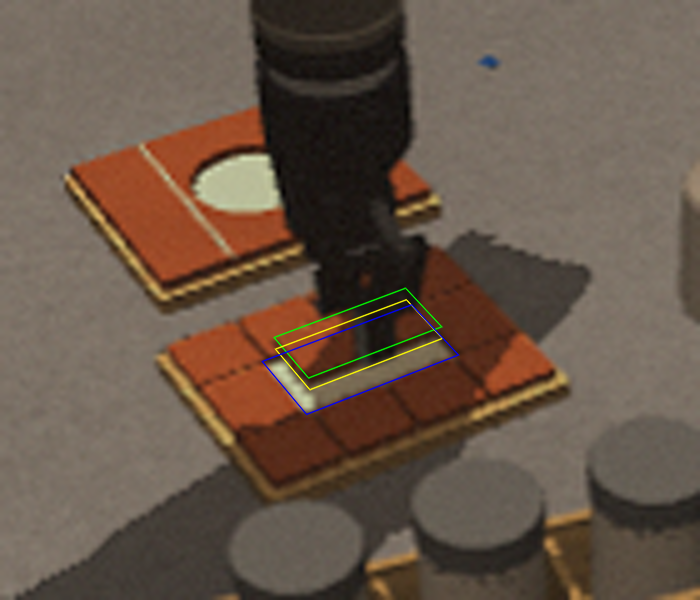

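View pics/scene11.png

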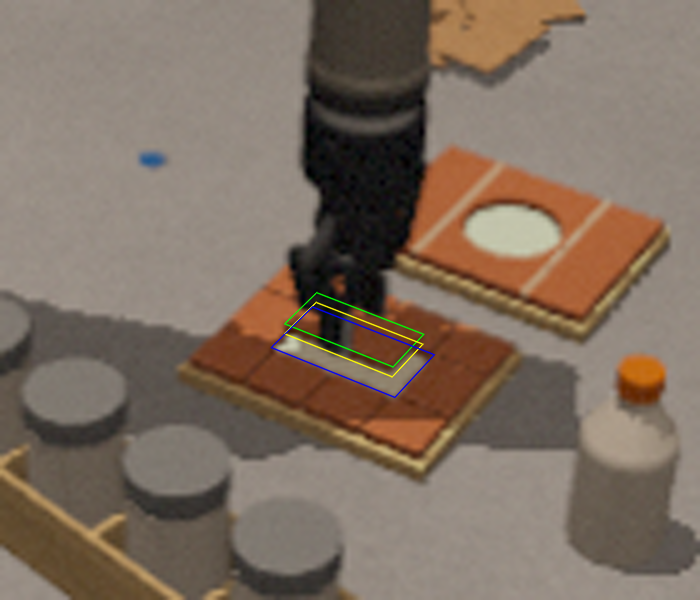

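Emit:
{"api": "step_arm", "payload": {"deltas": [{"twist": [0,0,0],"xyz": [0,0,0.0008],"jaw": 0.02},{"twist": [0,0,0],"xyz": [0,0,0],"jaw": 0.02},{"twist": [0,0,0],"xyz": [0,0,0],"jaw": 0.02},{"twist": [0,0,0],"xyz": [0,0,0],"jaw": 0.02},{"twist": [0,0,0],"xyz": [0,0,0],"jaw": 0.02},{"twist": [0,0,0],"xyz": [0,0,0],"jaw": 0.02}]}}

```text
time: 14.78
eef_pos: [0.5344, 0.2301, 0.0562]
tool_rot: [[0.141, -0.0, 0.99], [-0.99, -0.0, 0.141], [0.0, -1.0, -0.0]]
ft_force: [0.7, 0.7, -0.6]
grip_width: 0.0377
```

```bash
python3 - <<'E'
from h import *
o=r.get_obs();print(o["eef_pos"],o["tool_rot"][2],o["grip_width"],o["ft_force"],o["time"])
print(r.job_done())
E
```

```text
[0.53441244 0.23013864 0.05623378] [ 1.38923573e-04 -9.99999988e-01 -7.29309969e-05] 0.0376529811435576 [ 0.70613656  0.69680422 -0.60168228] 14.7833
the job is handed in; nothing more can be done
None
```

I picked up the oblong tile across its width and carried it over the caddy, with its underside about 60 mm above the jar lids. I stopped with it still gripped above the oblong gap and handed the job in at 14.8 s.

- **Position:** the last reading put the tool about 0.7 mm from the measured gap centre, and the gap itself is only located to about 1 mm. Turned to about 8.1°, the tile matches the gap, which I measured at 8.05°.
- **Level and height:** the tool was vertical to within 0.01°. The wrist picture taken after the lift showed the tile level and centred in the jaws. Its underside is about 10 mm above the set tiles, worked out from the grasp height.
- **Contact:** at the end the wrist force was about 1 N, the weight of the tile and sensor noise. Neither board nor the caddy showed signs of contact.
- **Fingertips on the table:** the fingertips pressed on the table with about 8 N just before the grasp. I raised the arm about 3 mm before closing, but it still read about 7 N after the jaws closed.
- **Disagreement:** the first fixed-camera estimate of the gap was 2–3 mm off from the wrist camera. I used the wrist camera, which had proved right at the grasp. The board's outline in the wrist pictures looked slightly smaller than the stated 140 mm width, but symmetric, so I centred on the gap edges.

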